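Close the lamp driver box and hold its cover down

ROBOT

A 6-joint arm with a two-finger parallel gripper is mounted at the origin on the work surface; the furniture and walls round the work are solid. World frame = base frame: x ahead of the robot, y to its left, z up, the work surface at z = 0. Lengths are in mm, angles in rad, forces in N, time in s.
With the tool pointing down it reaches from about 375 to 900 mm from the base axis. Payload 3.1 kg.
Tool frame: the origin (TCP) lies on the mounting face of the last link; the fingertips stand 182 mm ahead of it and the grasp point (between the pads) lies 164 mm ahead of it; z points along the fingers, y is the line along which they close (so a half turn about z gives the same grasp; the last joint's range is limited). The gripper opens to 87 mm and grips with 3 to 60 N. Pads are 19 mm wide; open, the fingers measure 117 mm over their backs; the gripper's body (75 mm by 190 mm) begins 51 mm behind the grasp point.
Start: joints at [-1.421, 0.527, 1.433, -0, 1.181, -0.178], TCP at [201.248, -591.69, 404.748] pointing down, gripper open.
Joint ranges: [-3.08, 3.08], [-0.75, 2.2], [0.22, 2.44], [-1.43, 4.57], [0, 2.65], [-2.85, 2.85]. Speed limits (rad/s): [2.79, 2.79, 3.14, 3.14, 3.14, 3.14].

INTERFACE

Orientations are given as [roll, pitch, yaw] about the fixed x, y, z axes, in that order (R = Rz(yaw) Ry(pitch) Rx(roll)).
In Python, from bench import robot gives the robot as it stands.
- The arm moves only by the tool drive_tool, never from a script. Its argument "moves" is a list of rows, each an object with "slide": the shift along the tool's x, y, z normalised to -1 to 1, where 1 is 800 mm, a list of three; "roll": the turn about the tool's z normalised to -1 to 1, where 1 is 5 degrees; "jaw": the closure, from 0 (fully open) to 1 (shut). A call has exactly 10 rows; each row shifts and turns the commanded pose from where the row before left it, along the tool's axes as they then stand; what a row does not reach is not made up. A row lasts 1/10 s, in which the tool goes at most 50 mm and 8.59 degrees, less where a joint would pass 70% of its speed; a pose out of reach is approached as far as the arm can. A call with a number of a shift or a turn outside -1 to 1 is refused whole. A call with a gripper value outside its range is refused whole. The fingers move at their own pace and stop on an object; "force" is the grip in N (left out, the last holds). Time passes only in rows, so rows that do not move let the fingers close, or fill a call up. It gives the time, the measured TCP pose, the force, the opening and the grip force at its end, in the units of the state.
- robot.sense(): the state, without advancing time (a new reading comes with each control period).
- robot.grab_frame(name): name is "scene" or "top"; returns a dict with "frame" (400x640x3 uint8, blue, green, red), "camera_matrix" (3x3 intrinsics, pixels), "position" and "rotation" of the camera in the world. Camera axes: x right, y down, z forward; pixel columns grow to the right and rows downward; lengths in mm; the calibration is good to about 2 mm. A picture is of the moment at which its call begins. There is no depth.
- robot.finish_job(): hands the job in; it is judged then, once.
The state is a dict: "time": time; "joints": joint angles; "dq": joint speeds; "joint_torque": joint torques, N m; "eef_pos": TCP position; "eef_rot": TCP orientation; "force": force on the tool from outside, world axes, zero at the start; "wrist_torque": the same for the moment, N m; "gripper_width": finger opening in mm; "grasp_force": force on a finger pad.
Only numpy, scipy, OpenCV 4.12 (cv2) and the standard library are available. Lean on these libraries where they do the work, as an engineer would, in place of code of your own. Each camera call takes 0.05 s, during which the arm holds its last target. There are 200 camera calls.

TASK

Pick up the loose cover by its fastener handle and set it squarely over the neck of the grey driver box, so that it rests level on the sprung gasket. Only then turn the fastener's bar handle until it lines up with the marks at the ends of the box (its cross bar then fits the slot beneath), press the cover all the way down against the neck and finish while still holding it pressed there with the gripper: do not let go. Leave the tape roll, scraper and glass strip alone.

Things in the scene. Friction and masses are not known exactly. Their poses are not given: they have to be found in the camera images.
- cover_mid (a point): Loose grey cover, 116 x 166 mm (x, y), 26 mm high, about 0.3 kg: a 4 mm plate with a skirt round its edge (3 mm thick, 22 mm deep below the plate) on which it stands on the table; fastener in its middle. Point: centre of the plate's underside, 22 mm above the skirt's lower edge; y along the long side, z up. It may go on either way round (half a turn is the same).
- handle (a point): Handle of the quarter-turn fastener in the cover's middle, by which the cover is carried: black upright bar 42 mm long (this point's y), 12 mm thick (x), standing 3 to 31 mm above the plate on a steel collar 28 mm across. Point: on the turning axis, 20 mm above the plate's top, 24 mm above its underside.
- cross_bar (a point): Steel cross bar of the fastener, hidden under the cover's plate: 36 mm long (y), 6 mm wide (x), 6 mm thick, always parallel to the handle. Point: centre of its lower face, 16 mm below the plate's underside.
- fastener (a joint): Angle of the handle in the cover, rad, counter-clockwise from above; 0: bar along the cover's long side (y). Turns from -0.4 to 1.75, no stop or click at 0, stays where left (friction about 0.06 N m, so it keeps its angle while the cover is carried by it). Starts between 0.8 and 1.4.
- seat (a point): Driver box, fixed to the table: grey body 130 x 196 mm (x, y), 60 mm high; on it a thin-walled neck, outside 104 x 154 mm, up to 84 mm, which the cover's skirt (inside 110 x 160 mm) slips over. In the neck a sprung black rubber gasket frame, 96 x 146 mm, 8 mm wide, stands 6 mm proud. Point: centre of the unpressed gasket's top, 90 mm above the table; y along the long side, z up.
- slot (a point): Slot 16 x 46 mm (x, y) in a steel bridge across the neck; marks on the box's ends show its direction (y). Point: its centre, top of the bridge, 17.5 mm below seat. With the cross bar not in line it meets the bridge and the cover sinks only 1.5 mm; in line (within about 0.25 rad) it enters and the cover can be pressed down 6 mm, until its plate meets the neck.
- gasket (a joint): How far the gasket is pressed down, m: 0 free, 0.006 fully down, with the cover's plate on the neck. The spring gives 5 N at first (it carries the cover's weight without sinking) and 11 N fully down, and pushes the cover up again when let go.
- tape_roll: Roll of masking tape, 77 mm across, 24 mm high; origin under its centre. Leave alone.
- scraper: Scraper, 26 x 107 x 14 mm; origin under its centre, long along y. Leave alone.
- glass_strip: Flat glass strip, 60 x 146 x 4 mm; origin under its centre. Leave alone.

How it is judged (in metres and radians):
On the way, in this order (a step that is already met when the one before it is completed fails the run):
1. the cover rests level on the gasket, square over the neck, the fastener not yet in line (horizontal distance between cover_mid and seat below 0.006 m and angle between cover_mid's own z axis and vertical below 0.05 rad and angle between the y axis of cover_mid and the y axis of seat, either way round below 0.12 rad and z of cover_mid in the frame of seat between -0.003 and 0.0025 m and not (angle between the y axis of handle and the y axis of seat, either way round below 0.17 rad)), for 0.2 s.
2. the fastener is turned into line with the slot, the cover still on the box (horizontal distance between cover_mid and seat below 0.006 m and angle between cover_mid's own z axis and vertical below 0.05 rad and angle between the y axis of cover_mid and the y axis of seat, either way round below 0.12 rad and z of cover_mid in the frame of seat below 0.0025 m and angle between the y axis of handle and the y axis of seat, either way round below 0.17 rad), for 0.2 s.
At the end, for the whole second after the job is handed in: The cover is on the neck (centre within 6 mm, square within 0.12 rad, level within 0.05 rad), its fastener in line with the slot within 0.17 rad, pressed down at least 4.5 of the 6 mm with the gasket squeezed as far, and the gripper's fingers are still pressing or holding it with more than 3 N (horizontal distance between cover_mid and seat below 0.006 m and angle between cover_mid's own z axis and vertical below 0.05 rad and angle between the y axis of cover_mid and the y axis of seat, either way round below 0.12 rad and z of cover_mid in the frame of seat below -0.0045 m and value of joint gasket above 0.0045 m and angle between the y axis of handle and the y axis of seat, either way round below 0.17 rad and contact force between cover and the fingers above 3 N); the arm keeps its last pose, push and grip.
It fails at once if the roll of tape is moved more than 3 cm (distance of tape_roll from where it was at the start of the episode above 0.03 m).
It fails at once if the scraper is moved more than 3 cm (distance of scraper from where it was at the start of the episode above 0.03 m).
It fails at once if the glass strip is moved more than 3 cm (distance of glass_strip from where it was at the start of the episode above 0.03 m).
It also fails if it takes over 43 s, if anything falls off the work surface, if the arm or the gripper's body presses on something with over 40 N, if the wrist force passes 120 N, or if a joint passes its speed limit or range.

## Working session

There is one attempt and no reset: what is moved stays moved. The work goes in short steps, Python scripts to look and compute and a tool call to move; the robot and the scene stay as the last step left them, time stands still between calls to the robot, and variables do not carry over. Pictures are saved under pics/ and viewed, at most 10 in all, crops included, and the job is handed in when it is done.

Besides the shell and the picture viewer there is one more tool, called as name(argument=value, ...) on one line, values as JSON. drive_tool: Moves the arm, as the interface text tells. Scaled input: -1 to 1 covers 800 mm each way for a shift and 5 degrees each way for a turn. Its arguments: {"type":"object","properties":{"moves":{"type":"array"},"force":{"type":"number"}},"required":["moves"]}

```bash
mkdir -p pics; python3 - <<'E'
from bench import robot
import cv2,pickle
d={}
for n in("scene","top"):
    f=robot.grab_frame(n);d[n]=f;cv2.imwrite(f"pics/{n}0.png",f["frame"]);print(n,f["camera_matrix"],f["position"],f["rotation"])
pickle.dump(d,open("d0.pkl","wb"));print(robot.sense())
E
```

```text
scene [[498.35977626   0.         313.21829396]
 [  0.         498.35977626 202.51845708]
 [  0.           0.           1.        ]] [-450.45341974  762.02803647 1217.43726751] [-2.30996898  0.00408361 -2.24975185]
top [[416.03244335   0.         313.62370942]
 [  0.         416.03244335 201.53757038]
 [  0.           0.           1.        ]] [ 338.30063449   -1.70750121 1651.08986489] [-3.03365934  0.01060808 -1.5852594 ]
{'time': 0.1, 'joints': array([-1.42153132e+00,  5.28358537e-01,  1.43377169e+00, -4.49922391e-05,
        1.18141233e+00, -1.78496206e-01]), 'dq': array([-0.00057764, -0.00196199, -0.00223282,  0.00112523, -0.00045239,
       -0.00051377]), 'joint_torque': array([-6.89139615e-04, -4.40986776e+01, -1.77150679e+01,  6.34528440e-02,
        5.34561288e-02, -5.80393385e-05]), 'eef_pos': array([ 201.18064952, -591.40598015,  403.87894797]), 'eef_rot': array([-3.13966635e+00, -3.05274979e-04,  3.27778037e-01]), 'force': array([-0.06704832,  0.01769741,  0.088022  ]), 'wrist_torque': array([-0.0155548 , -0.02011105,  0.01777713]), 'grasp_force': 0.0, 'gripper_width': 87.37422276995386}
```

View pics/top0.png

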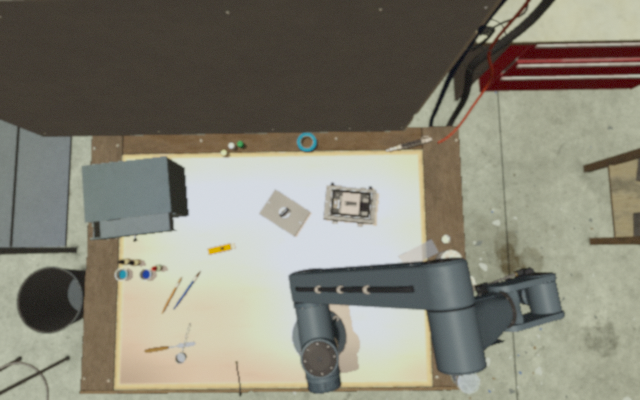

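View pics/scene0.png

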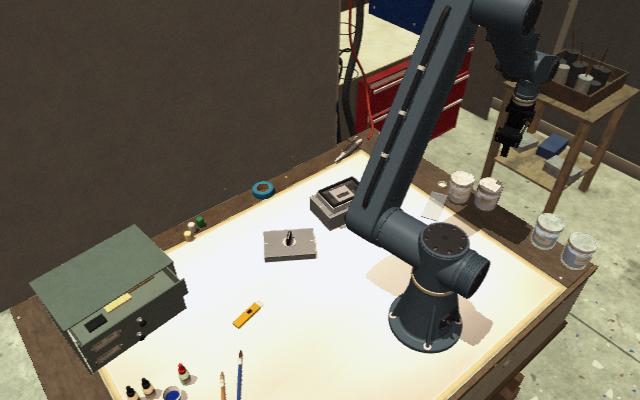

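The top view shows the cover at about (285,213) with its handle at (284,212), and the box at (350,204). The tape is at (307,142) and the glass strip at (420,248). In the scene view the cover is at (290,245) and the box at (337,200), partly hidden by the arm.

```bash
cat > h.py <<'E'
import numpy as np,cv2,pickle
from scipy.spatial.transform import Rotation as R
def ray(f,u,v,z):
    K=f["camera_matrix"];M=R.from_euler("xyz",f["rotation"]).as_matrix()
    d=M@np.linalg.solve(K,[u,v,1]);p=np.array(f["position"]);return p+d*(z-p[2])/d[2]
def proj(f,P):
    M=R.from_euler("xyz",f["rotation"]).as_matrix();c=M.T@(np.array(P,float)-f["position"]);q=f["camera_matrix"]@c;return q[:2]/q[2]
E
python3 - <<'E'
from h import *
d=pickle.load(open("d0.pkl","rb"));f=d["top"];im=f["frame"]
for n,(u,v,z) in dict(cover=(285,213,26),box=(350,204,90),tape=(307,142,24),glass=(420,248,4)).items(): print(n,ray(f,u,v,z).round(0))
c=cv2.resize(im[170:250,240:400],None,fx=5,fy=5,interpolation=cv2.INTER_CUBIC)
s=d["scene"]["frame"][165:285,250:380];s=cv2.resize(s,None,fx=1.5,fy=1.5)
cv2.imwrite("pics/c0.png",c)
g=cv2.GaussianBlur(im,(3,3),0).astype(int);m=(g.max(2)<205).astype(np.uint8)
m[:175]=0;m[245:]=0;m[:,:250]=0;m[:,385:]=0
for k in cv2.findContours(m,cv2.RETR_EXTERNAL,cv2.CHAIN_APPROX_NONE)[0]:
    if cv2.contourArea(k)>200: print(cv2.contourArea(k),cv2.minAreaRect(k))
E
```

```text
cover [471. 126.  26.]
box [ 496. -125.   90.]
tape [755.  36.  24.]
glass [ 327. -402.    4.]
1296.5 ((284.9615173339844, 212.8076934814453), (44.65336608886719, 30.78586196899414), 33.690067291259766)
1935.0 ((350.52435302734375, 204.36683654785156), (53.796424865722656, 41.91649627685547), 4.635463714599609)
```

View pics/c0.png

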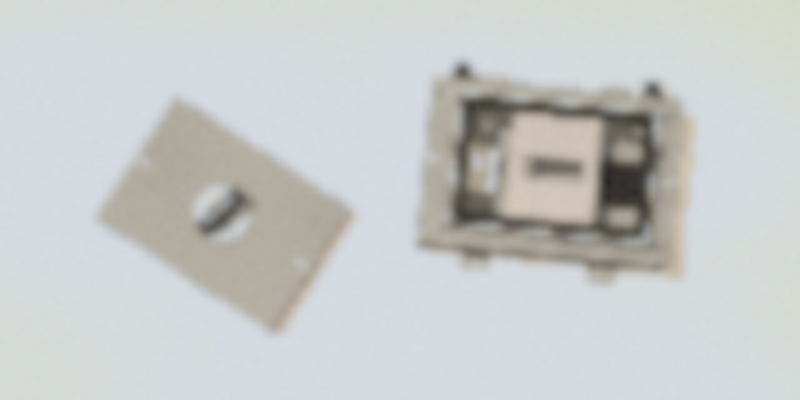

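The crop shows the cover plate with corners near (177,97), (353,213), (277,333) and (98,215). Its collar is at (224,211) and the bar rises to the right. The box's dark gasket ring spans (458..652, 100..245), with the slot at (555,168).

```bash
python3 - <<'E'
from h import *
d=pickle.load(open("d0.pkl","rb"));f=d["top"];im=f["frame"]
S=8;x0,y0=240,170
c=cv2.resize(im[y0:250,x0:400],None,fx=S,fy=S,interpolation=cv2.INTER_CUBIC)
def px(p): return (np.array(p)+.5)/S-.5+[x0,y0]
def rect(m,z,name):
    ks=[k for k in cv2.findContours(m,cv2.RETR_EXTERNAL,cv2.CHAIN_APPROX_NONE)[0]]
    k=max(ks,key=cv2.contourArea)
    W=np.array([ray(f,*px(q[0]),z)[:2] for q in k],np.float32)
    (cx,cy),(w,h),a=cv2.minAreaRect(W);b=cv2.boxPoints(((cx,cy),(w,h),a))
    e=max((b[1]-b[0],b[2]-b[1]),key=np.linalg.norm)
    print(name,round(cx,1),round(cy,1),round(w,1),round(h,1),"long dir",round(np.degrees(np.arctan2(e[1],e[0]))%180,1),"area",cv2.contourArea(k)/S/S)
    return W
g=c.max(2).astype(int);sp=c[:,:,2].astype(int)-c[:,:,0]
H,W_=g.shape;X=np.arange(W_)[None]
mc=((g<200)&(X<380*S/5)).astype(np.uint8);rect(mc,26,"cover all")
for t in(195,):
    m=((c[:,:,0]>130)&(c[:,:,2]<200)&(sp<38)&(X<380*S/5)).astype(np.uint8);rect(m,26,"plate")
dk=g<95
m=(dk&(X<380*S/5)).astype(np.uint8);rect(m,57,"bar57");W=rect(m,29,"bar29")
Y=np.arange(H)[:,None]
for t in (70,90,110):
    m=((g<t)&(X>440*S/5)&(Y>90*S/5)&(Y<250*S/5)).astype(np.uint8);m=cv2.morphologyEx(m,cv2.MORPH_CLOSE,np.ones((15,15),np.uint8));rect(m,90,"gasket%d"%t)
for t in (110,140):
    m=((g<t)&(X>520*S/5)&(X<590*S/5)&(Y>145*S/5)&(Y<190*S/5)).astype(np.uint8);rect(m,72.5,"slot%d"%t)
m=((g<200)&(X>405*S/5)).astype(np.uint8);rect(m,60,"body")
cs=ray(f,*px(np.array([224,211])*S/5),28);print("collar",cs)
v=cv2.resize(im[195:232,262:312],None,fx=16,fy=16,interpolation=cv2.INTER_CUBIC);
s=cv2.resize(d["scene"]["frame"][175:265,255:385],None,fx=6,fy=6,interpolation=cv2.INTER_CUBIC);cv2.imwrite("pics/s1.png",s)
E
```

```text
cover all 472.6 126.9 173.1 119.2 long dir 56.2 area 1293.1875
plate 472.9 127.1 173.9 121.9 long dir 56.2 area 1319.34375
bar57 465.1 130.2 2.8 14.7 long dir 130.3 area 1.4765625
bar29 467.3 132.5 2.8 15.0 long dir 130.3 area 1.4765625
gasket70 486.0 -178.4 31.7 31.4 long dir 84.1 area 55.8984375
gasket90 500.2 -181.6 37.8 77.9 long dir 174.3 area 99.234375
gasket110 499.3 -127.9 149.6 96.9 long dir 83.7 area 311.5859375
slot110 502.7 -118.3 5.3 2.8 long dir 77.7 area 0.7421875
slot140 502.3 -128.6 36.2 11.0 long dir 89.1 area 21.1171875
body 498.1 -128.0 203.1 163.3 long dir 83.4 area 1929.203125
collar [475.91910132 128.15450787  28.        ]
```

View pics/s1.png

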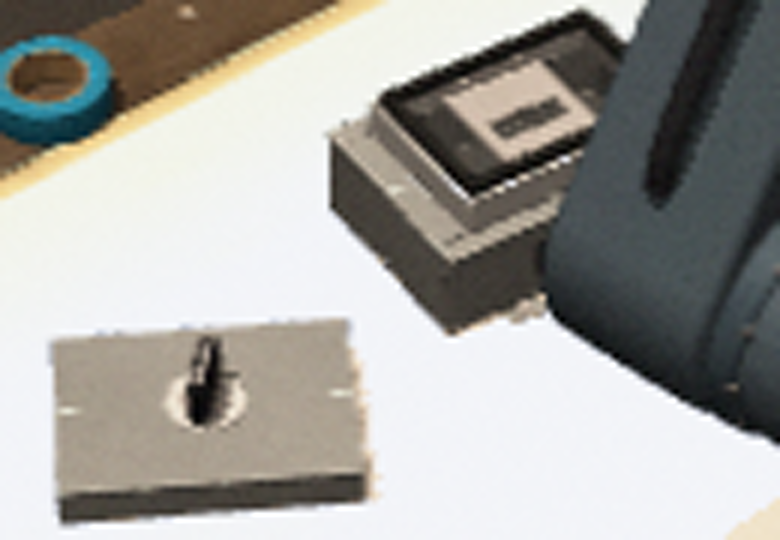

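The scene crop shows the plate corners at about (50,340), (348,320), (368,475) and (58,495). The gasket's left, top and bottom corners are at (378,98), (585,10) and (475,195), and the handle is at (205,375). I'll cross-check both views and measure the bar angle before moving.

```bash
python3 - <<'E'
from h import *
d=pickle.load(open("d0.pkl","rb"));f=d["scene"]
q=lambda u,v:((u+.5)/6-.5+255,(v+.5)/6-.5+175)
C=[ray(f,*q(*p),26)[:2] for p in [(50,340),(348,320),(368,475),(58,495)]]
print("scene cover",np.mean(C,0),np.linalg.norm(np.diff(C,axis=0),axis=1))
for a,b in((0,1),(3,2)): e=C[b]-C[a];print(np.degrees(np.arctan2(e[1],e[0]))%180)
G=[ray(f,*q(*p),90)[:2] for p in [(378,98),(585,10),(475,195)]]
print("scene gasket",(G[1]+G[2])/2,np.linalg.norm(G[0]-G[1]),np.linalg.norm(G[0]-G[2]))
e=G[1]-G[0];print(np.degrees(np.arctan2(e[1],e[0]))%180)
f=d["top"];im=f["frame"];S=8
c=cv2.resize(im[200:225,270:300],None,fx=S,fy=S,interpolation=cv2.INTER_CUBIC).max(2).astype(int)
for t in(115,130,145):
    y,x=np.nonzero((c<t))
    W=np.array([ray(f,(u+.5)/S-.5+270,(v+.5)/S-.5+200,50)[:2] for u,v in zip(x,y)])
    mu=W.mean(0);w,V=np.linalg.eigh(np.cov((W-mu).T));e=V[:,1]
    print("bar",t,len(x),mu,np.sqrt(w*12),np.degrees(np.arctan2(e[1],e[0]))%180)
y,x=np.nonzero(c>205);k=(abs(x-120)<90)&(abs(y-100)<75)
y,x=np.nonzero(cv2.inRange(c.astype(np.uint8),0,255)*0+((c>200)|(c<145))[:]);
k=np.hypot(x-(284.3-270)*S,y-(212-200)*S)<50
print("collar",ray(f,(x[k].mean()+.5)/S-.5+270,(y[k].mean()+.5)/S-.5+200,30))
E
```

```text
scene cover [470.26855915 127.06904448] [166.53062773 116.35497358 164.38808995]
56.25911253444727
55.80841989648229
scene gasket [ 494.98697864 -127.76875654] 146.54037449398038 97.83791310644708
83.72672204639993
bar 115 1141 [471.51043595 125.50150793] [ 7.81001312 38.95605578] 132.70929600851844
bar 130 1817 [471.97484133 125.3139792 ] [10.98254906 42.01405575] 131.56309425032657
bar 145 2648 [472.45557938 125.2075216 ] [14.49936056 44.85347383] 130.0186162244893
collar [475.78586974 129.21861096  30.        ]
```

drive_tool(moves=[{"slide": [0.043,-0.037,0],"roll": 0,"jaw": 0},{"slide": [0.043,-0.037,0],"roll": 0,"jaw": 0},{"slide": [0.043,-0.037,0],"roll": 0,"jaw": 0},{"slide": [0.043,-0.037,0],"roll": 0,"jaw": 0},{"slide": [0.043,-0.037,0],"roll": 0,"jaw": 0},{"slide": [0.043,-0.037,0],"roll": 0,"jaw": 0},{"slide": [0.043,-0.037,0],"roll": 0,"jaw": 0},{"slide": [0.043,-0.037,0],"roll": 0,"jaw": 0},{"slide": [0.043,-0.037,0],"roll": 0,"jaw": 0},{"slide": [0.043,-0.037,0],"roll": 0,"jaw": 0}], force=30)

```text
time: 1.1
eef_pos: [432.1, -198.9, 404.6]
eef_rot: [-3.141, 0.0, 0.328]
force: [0.7, -0.2, 0.2]
gripper_width: 87.0
grasp_force: 0.0
```

drive_tool(moves=[{"slide": [0.0178,-0.037,0],"roll": 0,"jaw": 0},{"slide": [0.0178,-0.037,0],"roll": 0,"jaw": 0},{"slide": [0.0178,-0.037,0],"roll": 0,"jaw": 0},{"slide": [0.0178,-0.037,0],"roll": 0,"jaw": 0},{"slide": [0.0178,-0.037,0],"roll": 0,"jaw": 0},{"slide": [0.0178,-0.037,0],"roll": 0,"jaw": 0},{"slide": [0.0178,-0.037,0],"roll": 0,"jaw": 0},{"slide": [0.0178,-0.037,0],"roll": 0,"jaw": 0},{"slide": [0.0178,-0.037,0],"roll": 0,"jaw": 0},{"slide": [0.0178,-0.037,0],"roll": 0,"jaw": 0}])

```text
time: 2.1
eef_pos: [471.0, 126.8, 404.5]
eef_rot: [-3.141, 0.001, 0.328]
force: [0.4, 0.1, 0.1]
gripper_width: 87.0
grasp_force: 0.0
```

drive_tool(moves=[{"slide": [0,0,0.015],"roll": -1,"jaw": 0},{"slide": [0,0,0.015],"roll": -1,"jaw": 0},{"slide": [0,0,0.015],"roll": -1,"jaw": 0},{"slide": [0,0,0.015],"roll": -1,"jaw": 0},{"slide": [0,0,0.015],"roll": -1,"jaw": 0},{"slide": [0,0,0.015],"roll": -1,"jaw": 0},{"slide": [0,0,0.015],"roll": -1,"jaw": 0},{"slide": [0,0,0.015],"roll": -1,"jaw": 0},{"slide": [0,0,0.015],"roll": -1,"jaw": 0},{"slide": [0,0,0.015],"roll": -1,"jaw": 0}])

```text
time: 3.1
eef_pos: [471.1, 125.4, 284.1]
eef_rot: [-3.141, 0.0, 1.204]
force: [0.6, -0.6, 0.3]
gripper_width: 86.9
grasp_force: 0.0
```

drive_tool(moves=[{"slide": [0,0,0],"roll": -1,"jaw": 0},{"slide": [0,0,0],"roll": -1,"jaw": 0},{"slide": [0,0,0],"roll": -1,"jaw": 0},{"slide": [0,0,0],"roll": -1,"jaw": 0},{"slide": [0,0,0],"roll": -1,"jaw": 0},{"slide": [0,0,0],"roll": -1,"jaw": 0},{"slide": [0,0,0],"roll": -1,"jaw": 0},{"slide": [0,0,0],"roll": -1,"jaw": 0},{"slide": [0,0,0],"roll": -1,"jaw": 0},{"slide": [0,0,0],"roll": -1,"jaw": 0}])

```text
time: 4.1
eef_pos: [471.1, 125.4, 284.5]
eef_rot: [-3.141, -0.0, 2.077]
force: [0.6, 0.0, 0.4]
gripper_width: 87.3
grasp_force: 0.0
```

drive_tool(moves=[{"slide": [0,0,0],"roll": -0.833,"jaw": 0},{"slide": [0,0,0],"roll": -0.833,"jaw": 0},{"slide": [0,0,0],"roll": -0.833,"jaw": 0},{"slide": [0.0008,0.0015,0.0127],"roll": 0,"jaw": 0},{"slide": [0,0,0.0127],"roll": 0,"jaw": 0},{"slide": [0,0,0.0127],"roll": 0,"jaw": 0},{"slide": [0,0,0.0127],"roll": 0,"jaw": 0},{"slide": [0,0,0.0127],"roll": 0,"jaw": 0},{"slide": [0,0,0.0127],"roll": 0,"jaw": 0},{"slide": [0,0,0.0127],"roll": 0,"jaw": 0}])

```text
time: 5.1
eef_pos: [471.6, 126.6, 212.6]
eef_rot: [-3.141, -0.0, 2.291]
force: [0.2, -0.0, -0.3]
gripper_width: 87.7
grasp_force: 0.0
```

drive_tool(moves=[{"slide": [0,0,0],"roll": 0,"jaw": 1},{"slide": [0,0,0],"roll": 0,"jaw": 1},{"slide": [0,0,0],"roll": 0,"jaw": 1},{"slide": [0,0,0],"roll": 0,"jaw": 1},{"slide": [0,0,0],"roll": 0,"jaw": 1},{"slide": [0,0,0],"roll": 0,"jaw": 1},{"slide": [0,0,0],"roll": 0,"jaw": 1},{"slide": [0,0,0],"roll": 0,"jaw": 1},{"slide": [0,0,0],"roll": 0,"jaw": 1},{"slide": [0,0,0],"roll": 0,"jaw": 1}], force=45)

```text
time: 6.1
eef_pos: [471.9, 126.7, 213.6]
eef_rot: [3.141, 0.0, 2.291]
force: [0.7, 0.5, -0.6]
gripper_width: 15.4
grasp_force: 0.5
```

drive_tool(moves=[{"slide": [0,0,0],"roll": 0,"jaw": 1},{"slide": [0,0,0],"roll": 0,"jaw": 1},{"slide": [0,0,0],"roll": 0,"jaw": 1},{"slide": [0,0,0],"roll": 0,"jaw": 1},{"slide": [0,0,0],"roll": 0,"jaw": 1},{"slide": [0,0,-0.005],"roll": 0,"jaw": 1},{"slide": [0,0,-0.01],"roll": 0,"jaw": 1},{"slide": [0,0,-0.01],"roll": 0,"jaw": 1},{"slide": [0,0,-0.02],"roll": 0,"jaw": 1},{"slide": [0,0,-0.02],"roll": 0,"jaw": 1}])

```text
time: 7.1
eef_pos: [471.2, 126.6, 266.5]
eef_rot: [-3.141, -0.001, 2.291]
force: [1.2, -0.1, -2.8]
gripper_width: 11.6
grasp_force: 45.0
```

drive_tool(moves=[{"slide": [0,0,-0.02],"roll": 0,"jaw": 1},{"slide": [0,0,-0.02],"roll": 0,"jaw": 1},{"slide": [0,0,-0.02],"roll": 0,"jaw": 1},{"slide": [0,0,-0.02],"roll": 0,"jaw": 1},{"slide": [0,0,-0.02],"roll": 0,"jaw": 1},{"slide": [0,0,-0.01],"roll": 0,"jaw": 1},{"slide": [0,0,0],"roll": 0,"jaw": 1},{"slide": [0,0,0],"roll": 0,"jaw": 1},{"slide": [0,0,0],"roll": 0,"jaw": 1},{"slide": [0,0,0],"roll": 0,"jaw": 1}])

```text
time: 8.1
eef_pos: [471.4, 126.6, 352.8]
eef_rot: [-3.14, -0.001, 2.291]
force: [-0.1, -0.9, -2.0]
gripper_width: 11.6
grasp_force: 45.0
```

```bash
python3 - <<'E'
from h import *
from bench import robot
d={n:robot.grab_frame(n) for n in("scene","top")};pickle.dump(d,open("d1.pkl","wb"))
a=cv2.resize(d["scene"]["frame"][130:280,220:400],None,fx=4,fy=4)
cv2.imwrite("pics/l1.png",a);s=robot.sense();print(s["eef_pos"],s["eef_rot"],s["force"],s["wrist_torque"],s["gripper_width"],s["grasp_force"])
E
```

```text
[471.51030172 126.63599774 353.01017202] [-3.14046946e+00 -9.36288357e-04  2.29112858e+00] [-0.04141437 -0.11223386 -2.73365746] [ 0.01254812 -0.15889473  0.02694008] 11.67696756768518 44.999267337843776
```

View pics/l1.png

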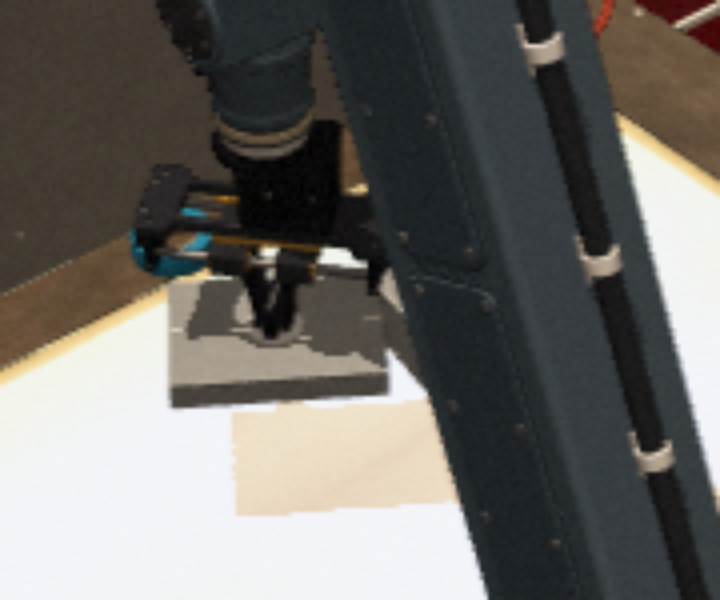

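The cover is lifted and looks level. Its front plate edge runs (170,383) to (388,372) and its back-left corner is at (168,283).

```bash
python3 - <<'E'
from h import *
f=pickle.load(open("d1.pkl","rb"))["scene"]
q=lambda u,v:((u+.5)/4-.5+220,(v+.5)/4-.5+130)
for z in (165.4,):
    P=[ray(f,*q(*p),z)[:2] for p in[(168,283),(170,383),(388,372)]]
    print((P[0]+P[2])/2,[np.linalg.norm(P[i+1]-P[i]) for i in(0,1)],[np.degrees(np.arctan2(*(P[i+1]-P[i])[::-1])) for i in (0,1)])
P=[ray(f,*q(*p),139.4)[:2] for p in[(170,408),(388,397)]]
print(np.linalg.norm(P[1]-P[0]),np.degrees(np.arctan2(*(P[1]-P[0])[::-1])))
E
```

```text
[467.54246138 124.64792427] [np.float64(111.80138018561958), np.float64(163.1203515767274)] [np.float64(146.2380371024514), np.float64(-125.03567799291848)]
164.97943679172087 -125.0830160861272
```

drive_tool(moves=[{"slide": [-0.01605,-0.01154,0],"roll": 0,"jaw": 1},{"slide": [-0.02605,-0.01854,0],"roll": 0,"jaw": 1},{"slide": [-0.03105,-0.02204,0],"roll": 0,"jaw": 1},{"slide": [-0.03105,-0.02204,0],"roll": 0,"jaw": 1},{"slide": [-0.02605,-0.01854,0],"roll": 0,"jaw": 1},{"slide": [-0.02605,-0.01854,0],"roll": 0,"jaw": 1},{"slide": [-0.02605,-0.01854,0],"roll": 0,"jaw": 1},{"slide": [-0.02605,-0.01854,0],"roll": 0,"jaw": 1},{"slide": [-0.02605,-0.01854,0],"roll": 0,"jaw": 1},{"slide": [-0.02605,-0.01854,0],"roll": 0,"jaw": 1}])

```text
time: 9.2
eef_pos: [497.6, -128.9, 353.2]
eef_rot: [-3.141, -0.001, 2.291]
force: [0.7, 0.2, -2.4]
gripper_width: 11.8
grasp_force: 45.0
```

drive_tool(moves=[{"slide": [0,0,0],"roll": -0.7,"jaw": 1},{"slide": [0,0,0],"roll": -0.7,"jaw": 1},{"slide": [0,0,0.005],"roll": -0.7,"jaw": 1},{"slide": [0,0,0.01],"roll": -0.7,"jaw": 1},{"slide": [0,0,0.01],"roll": -0.7,"jaw": 1},{"slide": [0,0,0.01],"roll": -0.7,"jaw": 1},{"slide": [0,0,0.01],"roll": -0.7,"jaw": 1},{"slide": [0,0,0.005],"roll": -0.7,"jaw": 1},{"slide": [0,0,0],"roll": 0,"jaw": 1},{"slide": [0,0,0],"roll": 0,"jaw": 1}])

```text
time: 10.2
eef_pos: [497.7, -127.8, 313.4]
eef_rot: [3.142, -0.001, 2.779]
force: [-0.8, 0.6, -1.6]
gripper_width: 11.8
grasp_force: 45.0
```

```bash
python3 - <<'E'
from h import *
from bench import robot
d={n:robot.grab_frame(n) for n in("scene","top")};pickle.dump(d,open("d2.pkl","wb"))
a=cv2.resize(d["scene"]["frame"][140:240,290:400],None,fx=4,fy=4,interpolation=cv2.INTER_CUBIC)
b=cv2.resize(d["top"]["frame"][160:240,305:390],None,fx=4,fy=4,interpolation=cv2.INTER_CUBIC)
b=cv2.copyMakeBorder(b,0,a.shape[0]-b.shape[0],0,0,cv2.BORDER_CONSTANT)
cv2.imwrite("pics/p2.png",np.hstack([a,b]));s=robot.sense();print(s["eef_pos"],s["eef_rot"],s["force"],s["gripper_width"],s["grasp_force"])
E
```

```text
[ 497.78183167 -127.8537611   313.80521476] [-3.14157240e+00  4.34969975e-04  2.77905144e+00] [-0.08865407  0.48444397 -2.70959793] 11.637964583004546 44.9993553198874
```

View pics/p2.png

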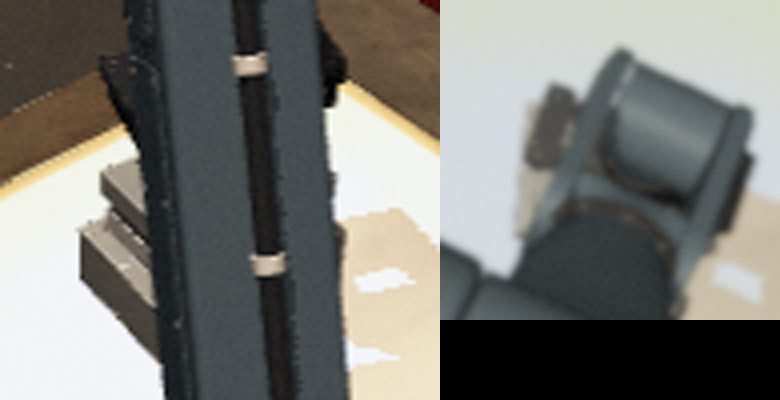

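The arm hides most of the cover; only its left corner shows, at (100,165) above the box's left corner, and it looks roughly aligned. I'll descend slowly and watch the force.

drive_tool(moves=[{"slide": [0,0,0.005],"roll": 0,"jaw": 1},{"slide": [0,0,0.005],"roll": 0,"jaw": 1},{"slide": [0,0,0.005],"roll": 0,"jaw": 1},{"slide": [0,0,0.0025],"roll": 0,"jaw": 1},{"slide": [0,0,0.0025],"roll": 0,"jaw": 1},{"slide": [0,0,0.0025],"roll": 0,"jaw": 1},{"slide": [0,0,0.0015],"roll": 0,"jaw": 1},{"slide": [0,0,0.001],"roll": 0,"jaw": 1},{"slide": [0,0,0],"roll": 0,"jaw": 1},{"slide": [0,0,0],"roll": 0,"jaw": 1}])

```text
time: 11.3
eef_pos: [497.8, -127.8, 293.7]
eef_rot: [3.141, 0.001, 2.78]
force: [1.1, 0.4, -2.4]
gripper_width: 11.7
grasp_force: 45.0
```

drive_tool(moves=[{"slide": [0,0,0.003],"roll": 0,"jaw": 1},{"slide": [0,0,0.003],"roll": 0,"jaw": 1},{"slide": [0,0,0.003],"roll": 0,"jaw": 1},{"slide": [0,0,0.0025],"roll": 0,"jaw": 1},{"slide": [0,0,0.0015],"roll": 0,"jaw": 1},{"slide": [0,0,0.001],"roll": 0,"jaw": 1},{"slide": [0,0,0],"roll": 0,"jaw": 1},{"slide": [0,0,0],"roll": 0,"jaw": 1},{"slide": [0,0,0],"roll": 0,"jaw": 1},{"slide": [0,0,0],"roll": 0,"jaw": 1}])

```text
time: 12.3
eef_pos: [497.7, -127.8, 282.4]
eef_rot: [-3.142, 0.0, 2.78]
force: [2.1, 0.0, -3.8]
gripper_width: 11.5
grasp_force: 45.0
```

drive_tool(moves=[{"slide": [0,0,0.0008],"roll": 0,"jaw": 1},{"slide": [0,0,0.0007],"roll": 0,"jaw": 1},{"slide": [0,0,0],"roll": 0,"jaw": 1},{"slide": [0,0,0],"roll": 0,"jaw": 1},{"slide": [0,0,0],"roll": 0,"jaw": 1},{"slide": [0,0,0],"roll": 0,"jaw": 1},{"slide": [0,0,0],"roll": 0,"jaw": 1},{"slide": [0,0,0],"roll": 0,"jaw": 1},{"slide": [0,0,0],"roll": 0,"jaw": 1},{"slide": [0,0,0],"roll": 0,"jaw": 1}])

```text
time: 13.3
eef_pos: [497.7, -127.8, 281.3]
eef_rot: [3.142, 0.0, 2.78]
force: [1.1, 0.3, 3.7]
gripper_width: 11.5
grasp_force: 45.0
```

```bash
python3 - <<'E'
from bench import robot
s=robot.sense();print(s["eef_pos"],s["eef_rot"],s["force"],s["wrist_torque"],s["grasp_force"])
E
```

```text
[ 497.73833299 -127.82821837  281.31850442] [3.14158912e+00 3.59614824e-04 2.77990972e+00] [1.13314327 0.32999039 3.70461436] [ 0.14330797 -0.41970214 -0.0769383 ] 45.00102248042822
```

The cover is on the gasket with a spring reaction of about 6 N. Now I turn the fastener clockwise by about 75.6°.

drive_tool(moves=[{"slide": [0,0,0],"roll": 1,"jaw": 1},{"slide": [0,0,0],"roll": 1,"jaw": 1},{"slide": [0,0,0],"roll": 1,"jaw": 1},{"slide": [0,0,0],"roll": 1,"jaw": 1},{"slide": [0,0,0],"roll": 1,"jaw": 1},{"slide": [0,0,0],"roll": 1,"jaw": 1},{"slide": [0,0,0],"roll": 1,"jaw": 1},{"slide": [0,0,0],"roll": 1,"jaw": 1},{"slide": [0,0,0],"roll": 1,"jaw": 1},{"slide": [0,0,0],"roll": 1,"jaw": 1}])

```text
time: 14.3
eef_pos: [497.6, -128.0, 281.3]
eef_rot: [-3.141, 0.001, 1.905]
force: [0.5, -0.8, 3.2]
gripper_width: 11.8
grasp_force: 45.0
```

drive_tool(moves=[{"slide": [0,0,0],"roll": 1,"jaw": 1},{"slide": [0,0,0],"roll": 1,"jaw": 1},{"slide": [0,0,0],"roll": 1,"jaw": 1},{"slide": [0,0,0],"roll": 1,"jaw": 1},{"slide": [0,0,0],"roll": 1,"jaw": 1},{"slide": [0,0,0],"roll": 0.1,"jaw": 1},{"slide": [0,0,0],"roll": 0,"jaw": 1},{"slide": [0,0,0],"roll": 0,"jaw": 1},{"slide": [0,0,0],"roll": 0,"jaw": 1},{"slide": [0,0,0],"roll": 0,"jaw": 1}])

```text
time: 15.3
eef_pos: [497.5, -128.0, 281.2]
eef_rot: [-3.141, 0.0, 1.463]
force: [0.5, -2.1, 3.7]
gripper_width: 12.0
grasp_force: 45.0
```

```bash
python3 - <<'E'
from h import *
from bench import robot
d={n:robot.grab_frame(n) for n in("scene","top")};pickle.dump(d,open("d3.pkl","wb"))
a=cv2.resize(d["scene"]["frame"][140:240,290:400],None,fx=4,fy=4,interpolation=cv2.INTER_CUBIC)
b=cv2.resize(d["top"]["frame"][160:240,305:390],None,fx=4,fy=4,interpolation=cv2.INTER_CUBIC)
b=cv2.copyMakeBorder(b,0,a.shape[0]-b.shape[0],0,0,cv2.BORDER_CONSTANT)
cv2.imwrite("pics/p3.png",np.hstack([a,b]));s=robot.sense();print(s["eef_pos"],s["eef_rot"],s["force"],s["wrist_torque"],s["grasp_force"])
E
```

```text
[ 497.55384364 -127.96880638  281.13791611] [-3.14127078e+00  3.73906173e-04  1.46273924e+00] [ 0.04383937 -2.97644216  3.16238928] [-0.60358864 -0.03411999 -0.01256295] 45.00048550777137
```

View pics/p3.png

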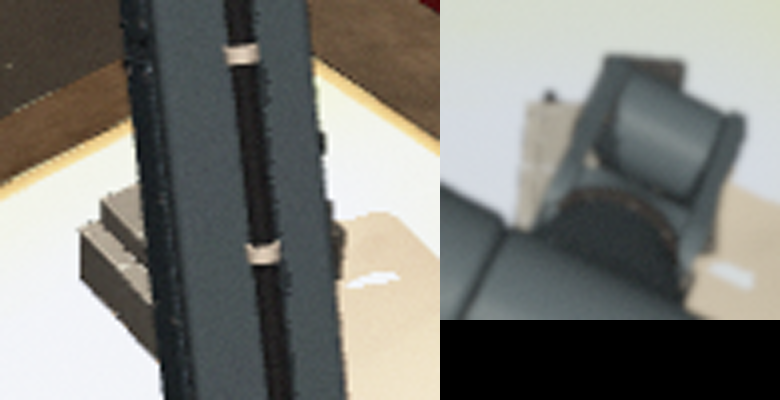

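The cover sits over the neck, its corner at (100,195) parallel to the body below. The fastener is in line, so I press.

drive_tool(moves=[{"slide": [0,0,0.0012],"roll": 0,"jaw": 1},{"slide": [0,0,0.0012],"roll": 0,"jaw": 1},{"slide": [0,0,0.0012],"roll": 0,"jaw": 1},{"slide": [0,0,0.0012],"roll": 0,"jaw": 1},{"slide": [0,0,0.001],"roll": 0,"jaw": 1},{"slide": [0,0,0],"roll": 0,"jaw": 1},{"slide": [0,0,0],"roll": 0,"jaw": 1},{"slide": [0,0,0],"roll": 0,"jaw": 1},{"slide": [0,0,0],"roll": 0,"jaw": 1},{"slide": [0,0,0],"roll": 0,"jaw": 1}])

```text
time: 16.4
eef_pos: [497.5, -127.9, 276.9]
eef_rot: [-3.141, 0.0, 1.463]
force: [-1.9, -4.1, 6.4]
gripper_width: 11.9
grasp_force: 45.0
```

drive_tool(moves=[{"slide": [0,0,0.0008],"roll": 0,"jaw": 1},{"slide": [0,0,0.0008],"roll": 0,"jaw": 1},{"slide": [0,0,0.0005],"roll": 0,"jaw": 1},{"slide": [0,0,0.0005],"roll": 0,"jaw": 1},{"slide": [0,0,0],"roll": 0,"jaw": 1},{"slide": [0,0,0],"roll": 0,"jaw": 1},{"slide": [0,0,0],"roll": 0,"jaw": 1},{"slide": [0,0,0],"roll": 0,"jaw": 1},{"slide": [0,0,0],"roll": 0,"jaw": 1},{"slide": [0,0,0],"roll": 0,"jaw": 1}])

```text
time: 17.4
eef_pos: [497.5, -127.9, 275.6]
eef_rot: [3.141, 0.001, 1.463]
force: [-3.5, -3.7, 11.7]
gripper_width: 11.5
grasp_force: 45.0
```

drive_tool(moves=[{"slide": [0,0,0.0008],"roll": 0,"jaw": 1},{"slide": [0,0,0],"roll": 0,"jaw": 1},{"slide": [0,0,0],"roll": 0,"jaw": 1},{"slide": [0,0,0],"roll": 0,"jaw": 1},{"slide": [0,0,0],"roll": 0,"jaw": 1},{"slide": [0,0,0],"roll": 0,"jaw": 1},{"slide": [0,0,0],"roll": 0,"jaw": 1},{"slide": [0,0,0],"roll": 0,"jaw": 1},{"slide": [0,0,0],"roll": 0,"jaw": 1},{"slide": [0,0,0],"roll": 0,"jaw": 1}])

```text
time: 18.4
eef_pos: [497.5, -127.9, 275.5]
eef_rot: [3.141, 0.001, 1.463]
force: [-5.1, -3.1, 16.7]
gripper_width: 11.8
grasp_force: 45.0
```

The last 0.6 mm of command moved the tool only 0.1 mm while the force rose 5 N, so the plate is bottomed on the neck.

```bash
python3 -c "
from bench import robot
print(robot.finish_job())"
```

```text
the job is handed in; nothing more can be done
None
```

The cover is seated on the box's neck with its fastener in line with the marks, and I handed the job in at about 18 s, still gripped and pressed down; no verdict came back. The arm hid most of it from both cameras, so the seating is judged mainly from tool position and force: the downward travel stopped while the force kept rising.

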